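Fit the red sanding drum to the quick-change spindle

TASK

Open the quick-change coupling of the polishing spindle by pulling its brass sleeve gently down until it stays back by itself, and take your hand off it. Then take the red sanding drum from the rack and press it gently, shank first, all the way home so that the sleeve springs up again and locks it, and let go. Leave the other drums and everything else on the bench where they are.

Things in the scene. Friction and masses are not known exactly. Their poses are not given: they have to be found in the camera images.
- spindle: Upright polishing spindle: fixed green box 150 x 140 mm, and up from its middle a steel tube 27 mm across with a brass sleeve round it (the coupling). Origin on the tube's axis at bench level, z up. Tube, sleeve and all inside are clamped 0 to 28 mm further out of the box, differently each time: the tube's open rim is 110 to 138 mm above the origin, to be found by feel or eye.
- spindle_plate (a point): Middle of the box's flat top, 45 mm above the spindle's origin. How the coupling works: three balls 30 to 35 mm below the rim shut the bore while the sleeve is up. Sleeve back: a piston rises and props them apart. The drum pushes it down (3 rising to 10 N); with the collar within 2 mm of the rim the sleeve springs up and locks; then a hard stop. Locked, the drum may ride up 2.5 mm.
- sleeve (a joint): Brass sleeve: how far it is pulled down (back), m; 0 = up, locked; 0.012 = hard stop. Spring: 4 N at 0, 9 N at the stop. 33 mm tall, upper edge 7 mm below the rim when up; upper 28 mm a ribbed cylinder 38 mm across to grip, lowest 5 mm a flange 48 mm across: a ledge for fingertips to push down. Past 0.010 it catches and, let go, stays at about 0.0095, open; short of 0.0085 it springs back.
- rack: Fixed wooden rack 70 x 250 x 60 mm (x, y, z), origin at the centre of its underside, y along its row of three holes at -80, 0 and +80 mm; the three drums stand in the holes in any order, collars on the rack's top.
- red_drum: Red sanding drum, about 0.25 kg. Origin on its axis at the underside of its steel collar (29 mm across, 5 mm thick), z up; collar on the rim = home. Above: rough red abrasive cylinder 40 mm across, 9 to 53 mm, head to 58. Below: shank 16 mm across, 44.3 mm long, end chamfered 1.5 mm over 2 mm; the tube's bore is 17 mm, unchamfered. In the open coupling it meets a spring piston 27 mm below the rim.
- blue_drum: Blue drum of the same shape in the rack; leave it.
- white_drum: White drum of the same shape in the rack; leave it.
- bowl: Loose light wooden bowl, 110 mm wide, 50 mm tall.
- cup: Loose wooden cup, 72 mm wide, 70 mm tall.
- wood_ring: Loose dark wooden ring, 76 mm wide, 12 mm tall, lying on the bench.
- wax_tin: Loose yellow tin, 64 mm wide, 50 mm tall.
- chisel: Loose hand tool with a dark wooden handle lying on the bench.
There are look-alikes about, which are no part of the job. There is more than one size of the red_drum; the one meant has the size given above.

How it is judged:
By the outcome, as a careful person would: the job done as asked, in the order asked, and still so for the second after the job is handed in, with the robot touching nothing.
It also fails if it takes over 64 s, if anything falls off the work surface, if the arm or the gripper's body presses on something with over 40 N, if the wrist force passes 120 N, or if a joint passes its speed limit or range.

ROBOT

A 6-joint arm with a two-finger parallel gripper is mounted at the origin on the work surface. World frame = base frame: x ahead of the robot, y to its left, z up, the work surface at z = 0. Lengths are in mm, angles in rad, forces in N, time in s.
With the tool pointing down it reaches from about 275 to 750 mm from the base axis. Payload 10.2 kg.
Tool frame: the origin (TCP) lies at the very end of the fingers, on their centre line; the grasp point (between the pads) lies 19 mm behind it; z points along the fingers, y is the line along which they close (so a half turn about z gives the same grasp; the last joint's range is limited). The gripper opens to 85 mm and grips with 20 to 120 N. Pads are 22 mm wide; open, the fingers measure 114 mm over their backs; the gripper's body (76 mm by 85 mm) begins 54 mm behind the grasp point. The pads swing forward as they close: fully open they stand 13 mm farther back than shut.
Start: joints at [-1.442, 0.313, 1.498, -0, 1.331, -0.223], TCP at [180.896, -492.857, 231.294] pointing down, gripper open.
Joint ranges: [-2.94, 2.94], [-0.97, 2.17], [0.19, 2.56], [-1.23, 4.37], [0.02, 3.11], [-2.88, 2.88]. Speed limits (rad/s): [2.39, 2.39, 3.01, 3.14, 3.14, 3.14].

INTERFACE

Orientations are given as a unit quaternion [w, x, y, z].
In Python, from rig import * gives the robot as it stands. The module is installed in compiled form; this text tells all that it offers.
- The arm moves only by the shell command python3 -m crank 'ROWS' [FORCE]. ROWS is JSON, a list that holds one entry, the list of rows, each a list of 7 numbers: the shift along the tool's x, y, z in units of 25 mm (1.0 is 25 mm), then the turn, a rotation vector about the tool's x, y, z in units of 8 degrees (1.0 is 8 degrees), then the finger opening in mm, from 0 to 85.4. A call has exactly 8 rows; each row shifts and turns the commanded pose from where the row before left it, along the tool's axes as they then stand; what a row does not reach is not made up. A row lasts 1/10 s, in which the tool goes at most 50 mm and 8.59 degrees, less where a joint would pass 70% of its speed; a pose out of reach is approached as far as the arm can. A call is refused whole if a number of a shift passes 1 or a number of a turn 1, either way. A call with a gripper value outside its range is refused whole. The fingers move at their own pace and stop on an object; FORCE is the grip in N (left out, the last holds). Time passes only in rows, so rows that do not move let the fingers close, or fill a call up. It gives the time, the measured TCP pose, the force, the opening and the grip force at its end, in the units of the state.
- sense(): the state, without advancing time (a new reading comes with each control period).
- capture(name): name is "scene" or "top"; returns the picture (400x640x3 uint8, blue, green, red); there is no depth.
- camera_model(name): a dict with "fx", "fy", "cx", "cy" (pixels), "k1" (the pictures are not rectified: a ray, as slopes to the right and down, at radius r is drawn at 1 + k1 r^2 times it, then the intrinsics apply), "world_from_camera" (4x4, takes a point from camera to world coordinates). Camera axes: x right, y up, looking along -z (the intrinsics and any distortion apply to the point x, -y, -z); pixel columns grow to the right and rows downward; lengths in mm; the calibration is good to about 2 mm. A picture is of the moment at which its call begins. camera_model takes no time and is no camera call.
- finish_job(): hands the job in; it is judged then, once.
The state is a dict: "time_s": time; "joints": joint angles; "dq": joint speeds; "tau": joint torques, N m; "eef_pos": TCP position; "ee_rot": TCP orientation; "force": force on the tool from outside, world axes, zero at the start; "wrist_torque": the same for the moment, N m; "grip_width": opening from 0.0 (shut) to 1.0 (fully open); "grip_force": force on a finger pad.
Only numpy, scipy, OpenCV 4.12 (cv2) and the standard library are available. Lean on these libraries where they do the work, as an engineer would, in place of code of your own. Each camera call takes 0.05 s, during which the arm holds its last target. There are 200 camera calls.

## Working session

There is one attempt and no reset: what is moved stays moved. The work goes in short steps, Python scripts to look and compute and a shell command to move; the robot and the scene stay as the last step left them, time stands still between calls to the robot, and variables do not carry over. Pictures are saved under pics/ and viewed, at most 10 in all, crops included, and the job is handed in when it is done.

```bash
mkdir -p pics; cat > h.py <<'E'
from rig import *
import numpy as np, cv2
def ray(name,u,v):
    m=camera_model(name);T=np.array(m["world_from_camera"])
    xd=np.array([(u-m["cx"])/m["fx"],(v-m["cy"])/m["fy"]]);x=xd.copy()
    for _ in range(20): x=xd/(1+m["k1"]*(x@x))
    return T[:3,3],T[:3,:3]@np.array([x[0],-x[1],-1])
def atz(name,u,v,z):
    o,d=ray(name,u,v);return o+d*(z-o[2])/d[2]
def px(name,p):
    m=camera_model(name);T=np.array(m["world_from_camera"])
    c=T[:3,:3].T@(np.array(p,float)-T[:3,3]);x=np.array([c[0],-c[1]])/-c[2]
    x=x*(1+m["k1"]*(x@x));return np.array([m["fx"]*x[0]+m["cx"],m["fy"]*x[1]+m["cy"]])
def tri(a,b):
    # a=("scene",u,v), b
    o1,d1=ray(*a);o2,d2=ray(*b)
    s=np.linalg.lstsq(np.c_[d1,-d2],o2-o1,rcond=None)[0]
    p,q=o1+s[0]*d1,o2+s[1]*d2;return (p+q)/2,np.linalg.norm(p-q)
E
python3 - <<'E'
from h import *
for n in("scene","top"):
    im=capture(n);cv2.imwrite(f"pics/{n}0.png",im)
    m=camera_model(n);print(n,m["fx"],m["k1"],np.round(m["world_from_camera"],2).tolist())
s=sense();print(s["eef_pos"],s["ee_rot"],s["time_s"],s["force"])
E
```

```text
scene 490.0224992189298 -0.07075821188640789 [[0.03, -0.76, 0.65, 1369.73], [1.0, 0.03, -0.02, -61.13], [-0.0, 0.65, 0.76, 970.35], [0.0, 0.0, 0.0, 1.0]]
top 519.8154217670547 -0.05701081480378617 [[0.01, 1.0, -0.09, 493.68], [-1.0, 0.01, -0.0, -40.7], [-0.0, 0.09, 1.0, 1330.68], [0.0, 0.0, 0.0, 1.0]]
[ 180.87585404 -492.61573168  230.78113266] [-5.92869085e-04  9.84565829e-01  1.75013648e-01  2.83686078e-05] 0.1 [0.13815448 0.49703323 1.12817557]
```

View pics/scene0.png

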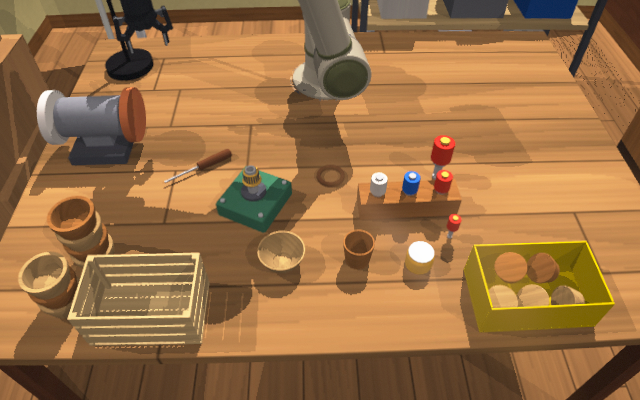

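View pics/top0.png

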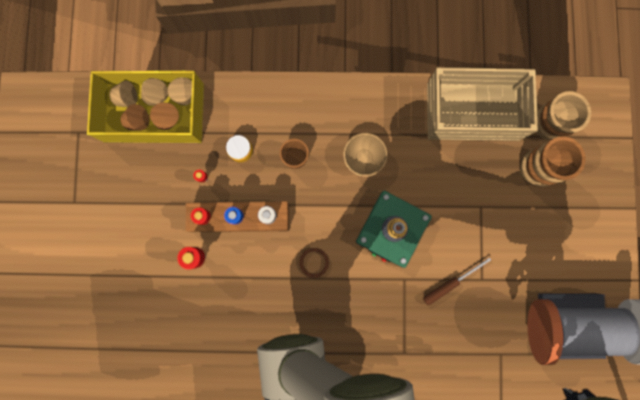

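Red candidates: the drum in the rack (scene 443,181; top 200,215), a larger one behind it (scene 443,150; top 190,258) and a small one in front (scene 454,222; top 200,175). The one standing in the rack fits; I'll check it in a crop along with the spindle.

```bash
python3 - <<'E'
from h import *
a=cv2.imread("pics/scene0.png");b=cv2.imread("pics/top0.png")
def c(i,x,y,w,h,s=6):return cv2.resize(i[y:y+h,x:x+w],None,fx=s,fy=s,interpolation=cv2.INTER_CUBIC)
o=np.zeros((600,800,3),np.uint8)
o[:300,:400]=c(a,205,157,100,75,4); o[:300,400:]=c(a,380,130,100,75,4)
o[300:,:400]=c(b,350,185,100,75,4); o[300:,400:]=c(b,175,190,120,90,4)[:300,:400]
cv2.imwrite("pics/crop.png",o)
print(px("scene",[181,-493,231]),px("top",[181,-493,231]),px("top",[0,0,0]))
for t,u,v,z in[("sp rim",397,228,124),("red",200,215,118),("blue",233,215,118),("white",266,214,118),("big",190,258,70),("small",200,175,50)]:print(t,atz("top",u,v,z).round(1))
E
```

```text
[149.60990739  51.91365367] [541.82733347 397.83589539] [308.5647125  444.07118818]
sp rim [ 537.5 -203.3  124. ]
red [563.5 257.3 118. ]
blue [564.3 179.6 118. ]
white [567.4 102.2 118. ]
big [461.7 290.4  70. ]
small [667.3 277.2  50. ]
```

View pics/crop.png

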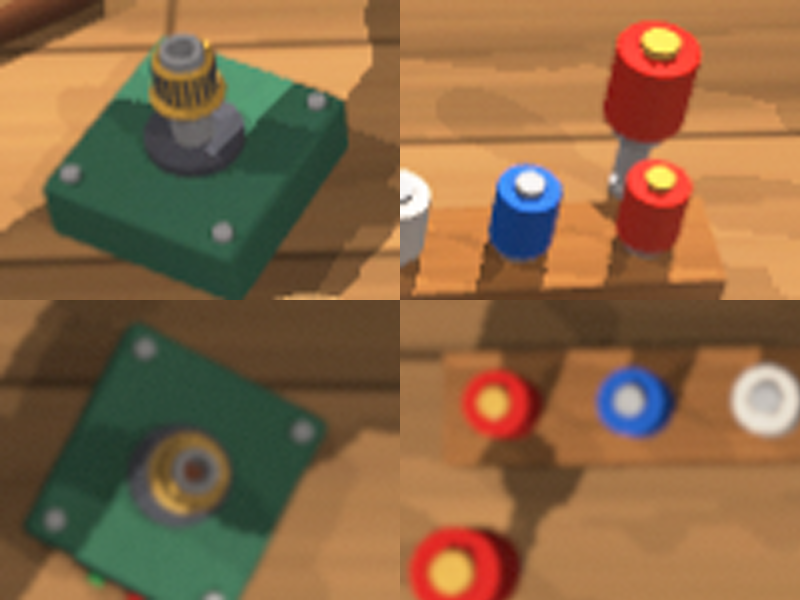

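```bash
python3 - <<'E'
from h import *
print("rim",tri(("scene",250.4,169.1),("top",398.6,227.4)))
print("plate top",atz("top",394.2,228.5,46), "scene plate",atz("scene",205+((70+316)/2)/4-.4,157+((174+101)/2)/4-.4,46))
print("red",tri(("scene",444.6,174.1),("top",197.6,215.4)))
print("blue",tri(("scene",412.1,175.6),("top",231.6,214.9)))
for u,v in((197.6,215.4),(231.6,214.9),(266.1,214.1)):print(atz("top",u,v,118))
for z in(110,124,138):print(z,px("scene",[537,-204,z]))
s=sense();from scipy.spatial.transform import Rotation as R
q=np.array(s["ee_rot"]);print(R.from_quat(q[[1,2,3,0]]).as_matrix().round(3))
E
```

```text
rim (array([ 538.77868332, -205.30416126,  125.36869227]), np.float64(3.0309533317171358))
plate top [ 538.99180988 -206.87613787   46.        ] scene plate [ 538.65776625 -206.20652196   46.        ]
red (array([562.70765022, 264.15824645, 116.49526763]), np.float64(1.5830593197076677))
blue (array([564.74669723, 184.23571848, 116.025748  ]), np.float64(2.002239340622355))
[562.51130184 262.97200862 118.        ]
[564.51874776 182.85906683 118.        ]
[567.21532191 101.93027802 118.        ]
110 [251.03762867 172.94617858]
124 [250.41491363 168.92436712]
138 [249.7817486  164.83079316]
[[ 0.939  0.345 -0.   ]
 [ 0.345 -0.939  0.001]
 [ 0.    -0.001 -1.   ]]
```

The crops show the rack's red drum is the same size as the blue one; the other red drum is about 1.5 times larger, so the rack one is the right choice. The coupling axis is at about (539, -206) with the rim at about z 126, and the red drum is at about (563, 263). I'll move to above the spindle first.

```bash
python3 -m crank '[[[0,-0.97,-0.2,0,0,0,85],[0,-0.97,-0.2,0,0,0,85],[0,-0.97,0,0,0,0,85],[0.5,-0.97,0,0,0,0,85],[1,-0.97,0,0,0,0,85],[1,-0.97,0,0,0,0,85],[1,0,0,0,0,0,85],[1,0,0,0,0,0,85]]]' 20
python3 -m crank '[[[1,0,0,0,0,0,85],[1,0,0,0,0,0,85],[1,0,0,0,0,0,85],[1,0,0,0,0,0,85],[1,0,0,0,0,0,85],[1,0,0,0,0,0,85],[1,0,0,0,0,0,85],[1,0,0,0,0,0,85]]]' 20
```

```text
time_s: 0.9
eef_pos: [237.0, -316.6, 241.4]
ee_rot: [0.0, 0.985, 0.175, 0.0]
force: [-0.4, 0.2, -0.1]
grip_width: 0.995
grip_force: 0.0
time_s: 1.7
eef_pos: [425.0, -248.0, 241.0]
ee_rot: [-0.0, 0.985, 0.175, -0.0]
force: [1.1, -0.6, 0.8]
grip_width: 0.995
grip_force: 0.0
```

```bash
python3 -m crank '[[[1,0,0,0,0,0,85],[1,0,0,0,0,0,85],[1,0,0,0,0,0,85],[1,0,0.3,0,0,0,85],[0.85,0,0.7,0,0,0,85],[0,0,1,0,0,0,85],[0,0,1,0,0,0,85],[0,0,0,0,0,0,85]]]' 20
python3 - <<'E'
from h import *
print(sense()["eef_pos"])
a=capture("scene");b=capture("top")
def c(i,x,y,w,h,s=4):return cv2.resize(i[y:y+h,x:x+w],None,fx=s,fy=s,interpolation=cv2.INTER_CUBIC)
cv2.imwrite("pics/c2.png",np.hstack([c(a,200,120,100,125),c(b,350,165,100,125)]))
E
```

```text
time_s: 2.5
eef_pos: [536.6, -205.8, 162.9]
ee_rot: [-0.002, 0.985, 0.175, -0.003]
force: [0.0, 0.1, 0.2]
grip_width: 0.995
grip_force: 0.0
[ 536.57486917 -205.80715269  162.90193027]
```

View pics/c2.png

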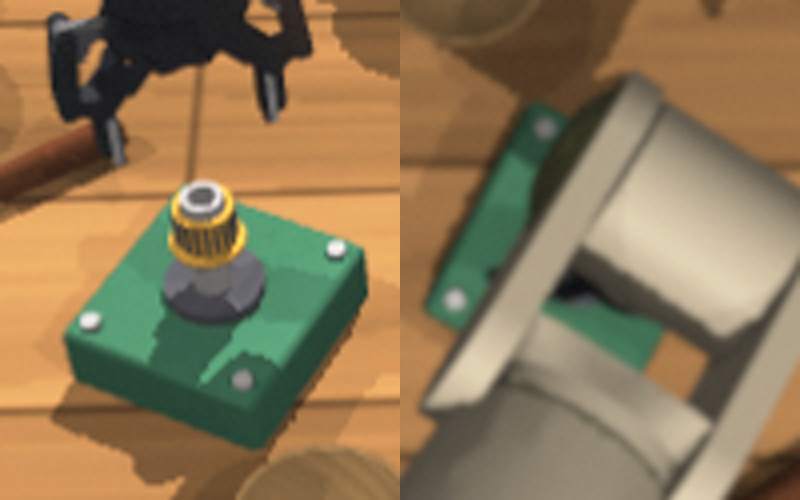

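```bash
python3 - <<'E'
from h import *
for z in (163,170,176):print(z,px("scene",[536.6,-205.8,z]))
a=capture("scene")
cv2.imwrite("pics/c3.png",cv2.resize(a[145:200,220:290],None,fx=10,fy=10,interpolation=cv2.INTER_CUBIC))
E
```

```text
163 [247.87164072 157.23722665]
170 [247.53792713 155.09541893]
176 [247.24962303 153.24409484]
```

View pics/c3.png

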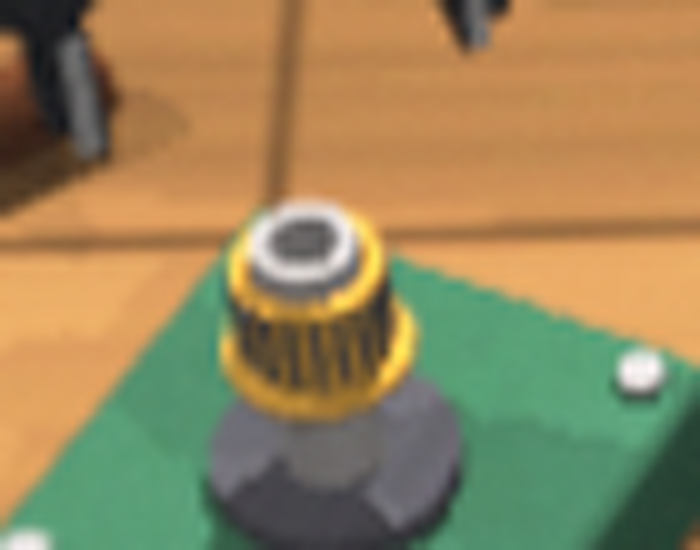

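```bash
python3 -m crank '[[[0.077,0.045,0,0,0,0,64],[0,0,0.4,0,0,0,64],[0,0,0.5,0,0,0,64],[0,0,0.5,0,0,0,60],[0,0,0.5,0,0,0,55],[0,0,0.4,0,0,0,50],[0,0,0,0,0,0,44],[0,0,0,0,0,0,44]]]' 20
python3 -m crank '[[[0,0,0,0,0,0,42],[0,0,0,0,0,0,42],[0,0,0,0,0,0,38],[0,0,0,0,0,0,37],[0,0,0,0,0,0,36],[0,0,0,0,0,0,36],[0,0,0,0,0,0,36],[0,0,0,0,0,0,36]]]' 20
```

```text
time_s: 3.45
eef_pos: [540.2, -207.3, 108.8]
ee_rot: [-0.0, 0.985, 0.175, 0.0]
force: [-0.1, 0.4, 0.5]
grip_width: 0.512
grip_force: 0.0
time_s: 4.25
eef_pos: [540.0, -206.5, 108.9]
ee_rot: [-0.001, 0.985, 0.175, -0.0]
force: [-1.4, 6.1, 3.6]
grip_width: 0.423
grip_force: 12.0
```

```bash
python3 -m crank '[[[0,-0.04,0,0,0,0,36],[0,0,0,0,0,0,36],[0,0,0,0,0,0,36],[0,0,0,0,0,0,36],[0,0,0,0,0,0,36],[0,0,0,0,0,0,36],[0,0,0,0,0,0,36],[0,0,0,0,0,0,36]]]' 20
```

```text
time_s: 5.05
eef_pos: [540.0, -206.4, 108.9]
ee_rot: [0.0, 0.985, 0.175, 0.0]
force: [1.2, -0.7, 4.1]
grip_width: 0.421
grip_force: 12.0
```

```bash
python3 -m crank '[[[0,0,0,0,0,0,42],[0,0,0,0,0,0,42],[0,0,0.06,0,0,0,42],[0,0,0.06,0,0,0,42],[0,0,0.06,0,0,0,42],[0,0,0.06,0,0,0,42],[0,0,0.06,0,0,0,42],[0,0,0.06,0,0,0,42]]]' 20
python3 -m crank '[[[0,0,0.06,0,0,0,42],[0,0,0.06,0,0,0,42],[0,0,0,0,0,0,42],[0,0,0,0,0,0,42],[0,0,0,0,0,0,42],[0,0,0,0,0,0,42],[0,0,0,0,0,0,42],[0,0,0,0,0,0,42]]]' 20
```

```text
time_s: 5.85
eef_pos: [539.8, -206.3, 99.6]
ee_rot: [-0.0, 0.985, 0.175, -0.0]
force: [0.6, 0.4, -0.7]
grip_width: 0.491
grip_force: 0.0
time_s: 6.65
eef_pos: [539.8, -206.3, 96.8]
ee_rot: [0.0, 0.985, 0.175, 0.0]
force: [-0.2, -0.7, -0.4]
grip_width: 0.496
grip_force: 0.0
```

```bash
python3 -m crank '[[[0,0,0.06,0,0,0,42],[0,0,0.06,0,0,0,42],[0,0,0.06,0,0,0,42],[0,0,0,0,0,0,42],[0,0,0,0,0,0,42],[0,0,0,0,0,0,42],[0,0,0,0,0,0,42],[0,0,0,0,0,0,42]]]' 20
python3 -m crank '[[[0,0,0.04,0,0,0,42],[0,0,0.04,0,0,0,42],[0,0,0.04,0,0,0,42],[0,0,0.04,0,0,0,42],[0,0,0,0,0,0,42],[0,0,0,0,0,0,42],[0,0,0,0,0,0,42],[0,0,0,0,0,0,42]]]' 20
```

```text
time_s: 7.45
eef_pos: [539.8, -206.3, 92.4]
ee_rot: [0.0, 0.985, 0.175, 0.0]
force: [-0.0, -0.7, -0.2]
grip_width: 0.496
grip_force: 0.0
time_s: 8.25
eef_pos: [539.8, -206.3, 88.4]
ee_rot: [0.0, 0.985, 0.175, 0.0]
force: [-1.3, -0.4, 4.5]
grip_width: 0.489
grip_force: 2.0
```

```bash
python3 -m crank '[[[0,0,0.06,0,0,0,42],[0,0,0.06,0,0,0,42],[0,0,0.06,0,0,0,42],[0,0,0.06,0,0,0,42],[0,0,0,0,0,0,42],[0,0,0,0,0,0,42],[0,0,0,0,0,0,42],[0,0,0,0,0,0,42]]]' 20
python3 -m crank '[[[0,0,0.04,0,0,0,42],[0,0,0.04,0,0,0,42],[0,0,0.04,0,0,0,42],[0,0,0,0,0,0,42],[0,0,0,0,0,0,42],[0,0,0,0,0,0,42],[0,0,0,0,0,0,42],[0,0,0,0,0,0,42]]]' 20
```

```text
time_s: 9.05
eef_pos: [539.8, -206.3, 82.3]
ee_rot: [0.0, 0.985, 0.175, 0.0]
force: [-0.4, 0.1, 3.6]
grip_width: 0.492
grip_force: 2.0
time_s: 9.85
eef_pos: [539.9, -206.3, 79.6]
ee_rot: [0.0, 0.985, 0.175, 0.0]
force: [-1.4, 0.7, 6.2]
grip_width: 0.491
grip_force: 3.5
```

```bash
python3 -m crank '[[[0,0,0.04,0,0,0,42],[0,0,0,0,0,0,42],[0,0,0.04,0,0,0,42],[0,0,0,0,0,0,42],[0,0,0,0,0,0,42],[0,0,0,0,0,0,42],[0,0,0,0,0,0,42],[0,0,0,0,0,0,42]]]' 20
python3 -c "
from h import *
print(sense()['force'])"
```

```text
time_s: 10.65
eef_pos: [539.9, -206.4, 78.8]
ee_rot: [0.0, 0.985, 0.175, 0.0]
force: [-5.3, 2.6, 15.7]
grip_width: 0.492
grip_force: 8.1
[-5.3005675   2.58177454 15.72696688]
```

```bash
python3 -m crank '[[[0,0,-0.08,0,0,0,42],[0,0,-0.08,0,0,0,42],[0,0,-0.08,0,0,0,60],[0,0,-0.1,0,0,0,80],[0,0,-0.3,0,0,0,80],[0,0,-0.5,0,0,0,80],[0,0,-1,0,0,0,80],[0,0,-1,0,0,0,80]]]' 20
python3 -m crank '[[[0,0,-1,0,0,0,80],[0,-1,-1,0,0,0,80],[0,-1,-0.7,0,0,0,80],[0,-1,0,0,0,0,80],[0,-1,0,0,0,0,80],[0,-1,0,0,0,0,80],[0,-1,0,0,0,0,80],[0,-1,0,0,0,0,80]]]' 20
python3 - <<'E'
from h import *
s=sense();print(s["eef_pos"])
a=capture("scene");b=capture("top")
cv2.imwrite("pics/s4.png",a);cv2.imwrite("pics/t4.png",b)
def c(i,x,y):return cv2.resize(i[y:y+50,x:x+40],None,fx=10,fy=10,interpolation=cv2.INTER_CUBIC)
cv2.imwrite("pics/c4.png",np.hstack([c(a,230,150),c(b,377,205)]))
E
```

```text
time_s: 11.45
eef_pos: [539.7, -206.2, 157.3]
ee_rot: [-0.0, 0.985, 0.175, -0.0]
force: [0.5, -0.1, -0.9]
grip_width: 0.939
grip_force: 0.0
time_s: 12.25
eef_pos: [479.1, -41.1, 224.2]
ee_rot: [0.0, 0.985, 0.175, 0.0]
force: [-0.1, -0.7, 0.4]
grip_width: 0.934
grip_force: 0.0
[479.0538333  -41.05785815 224.24654084]
```

View pics/c4.png

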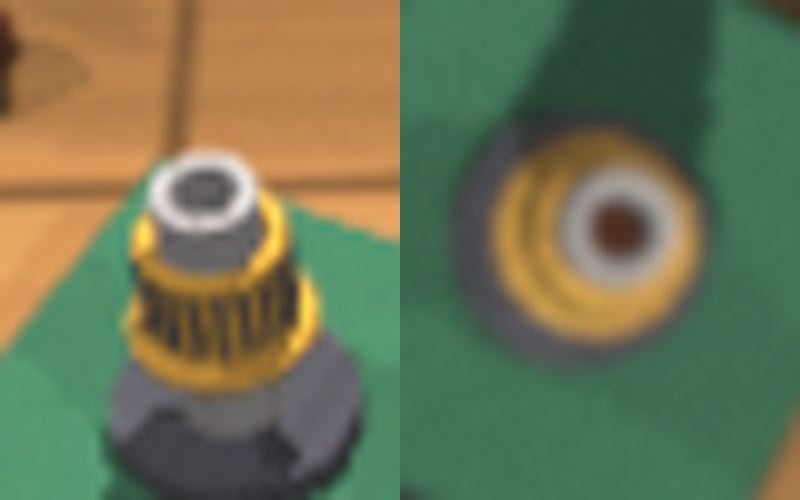

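```bash
python3 -m crank '[[[0.9,-1,0,0,0,0,80],[0.9,-1,0,0,0,0,70],[0.9,-1,0,0,0,0,62],[0.9,-1,0,0,0,0,62],[0.9,-1,0,0,0,0,62],[0.9,-1,0,0,0,0,62],[0.9,-1,0,0,0,0,62],[0.9,-1,0,0,0,0,62]]]' 20
python3 -m crank '[[[0.15,-1,0,0,0,0,62],[0,-1,0,0,0,0,62],[0,-0.28,0,0,0,0,62],[0,0,0,0,0,0,62],[0,0,0.8,0,0,0,62],[0,0,0.8,0,0,0,62],[0,0,0,0,0,0,62],[0,0,0,0,0,0,62]]]' 20
python3 - <<'E'
from h import *
print("rim",tri(("scene",249.9,168.55),("top",398.1,227.4)))
from scipy.spatial.transform import Rotation as R
s=sense();q=s["ee_rot"];M=R.from_quat([*q[1:],q[0]]).as_matrix()
print(M.T@(np.array([562.7,264,76])-s["eef_pos"])/25)
cv2.imwrite("pics/c5.png",cv2.resize(capture("scene")[115:215,395:495],None,fx=6,fy=6,interpolation=cv2.INTER_CUBIC))
E
```

```text
time_s: 13.15
eef_pos: [580.4, 208.5, 223.9]
ee_rot: [0.0, 0.985, 0.175, 0.0]
force: [-0.7, -0.7, 0.6]
grip_width: 0.727
grip_force: 0.0
time_s: 13.95
eef_pos: [564.1, 261.6, 184.1]
ee_rot: [0.0, 0.985, 0.174, 0.0]
force: [-0.9, 0.4, 0.7]
grip_width: 0.724
grip_force: 0.0
rim (array([ 538.74381491, -205.11176588,  127.1328645 ]), np.float64(0.6313421511395545))
[-0.02104688 -0.11004413  4.32210657]
```

View pics/c5.png

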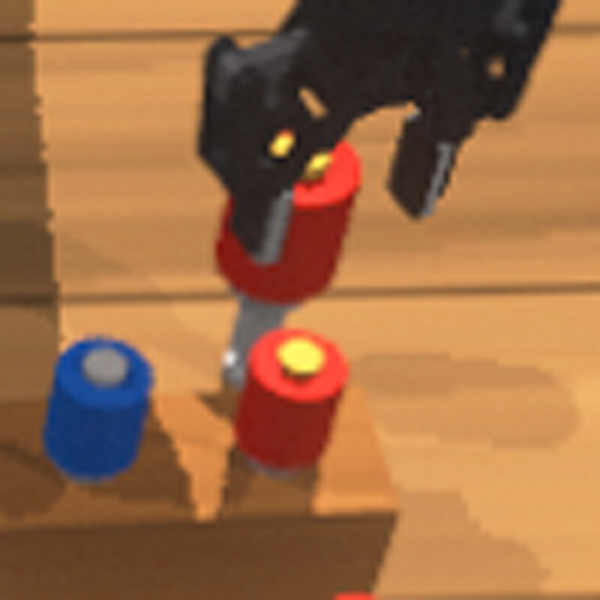

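```bash
python3 -m crank '[[[-0.02,-0.06,0.6,0,0,0,62],[0,0,0.8,0,0,0,62],[0,0,0.8,0,0,0,62],[0,0,0.7,0,0,0,62],[0,0,0.6,0,0,0,62],[0,0,0.5,0,0,0,62],[0,0,0.3,0,0,0,62],[0,0,0,0,0,0,62]]]' 20
python3 -m crank '[[[0,0,0,0,0,0,50],[0,0,0,0,0,0,46],[0,0,0,0,0,0,42],[0,0,0,0,0,0,39],[0,0,0,0,0,0,37],[0,0,0,0,0,0,36],[0,0,0,0,0,0,36],[0,0,0,0,0,0,36]]]' 20
```

```text
time_s: 14.8
eef_pos: [562.4, 263.7, 75.5]
ee_rot: [0.0, 0.985, 0.175, -0.0]
force: [-1.2, -0.1, 1.0]
grip_width: 0.727
grip_force: 0.0
time_s: 15.6
eef_pos: [563.0, 263.6, 76.7]
ee_rot: [0.0, 0.985, 0.175, 0.001]
force: [-0.9, -1.0, 5.9]
grip_width: 0.46
grip_force: 20.6
```

```bash
python3 -m crank '[[[0,0,0,0,0,0,30],[0,0,0,0,0,0,30],[0,0,-0.1,0,0,0,30],[0,0,-0.2,0,0,0,30],[0,0,-0.4,0,0,0,30],[0,0,-0.6,0,0,0,30],[0,0,-0.8,0,0,0,30],[0,0,-0.9,0,0,0,30]]]' 40
python3 -m crank '[[[0,0,-1,0,0,0,30],[0,0,-1,0,0,0,30],[0,0.5,-0.8,0,0,0,30],[0,1,0,0,0,0,30],[0,1,0,0,0,0,30],[0,1,0,0,0,0,30],[0,1,0,0,0,0,30],[0,1,0,0,0,0,30]]]' 40
```

```text
time_s: 16.4
eef_pos: [561.9, 264.0, 151.7]
ee_rot: [-0.0, 0.985, 0.175, -0.001]
force: [0.4, 0.3, -2.9]
grip_width: 0.457
grip_force: 40.9
time_s: 17.2
eef_pos: [609.8, 134.1, 221.4]
ee_rot: [-0.0, 0.985, 0.175, -0.0]
force: [0.1, 0.7, -2.4]
grip_width: 0.457
grip_force: 41.2
```

```bash
python3 -m crank '[[[-0.9,1,0,0,0,0,30],[-0.9,1,0,0,0,0,30],[-0.9,1,0,0,0,0,30],[-0.9,1,0,0,0,0,30],[-0.9,1,0,0,0,0,30],[-0.9,1,0,0,0,0,30],[-0.9,1,0,0,0,0,30],[-0.9,1,0,0,0,0,30]]]' 40
python3 -m crank '[[[-0.15,1,0,0,0,0,30],[0,1,0,0,0,0,30],[0,0.8,0,0,0,0,30],[0,0.4,0,0,0,0,30],[0,0,0,0,0,0,30],[0,0,0,0,0,0,30],[0,0,0,0,0,0,30],[0,0,0,0,0,0,30]]]' 40
python3 - <<'E'
from h import *
from scipy.spatial.transform import Rotation as R
s=sense();q=s["ee_rot"];M=R.from_quat([*q[1:],q[0]]).as_matrix()
print(s["eef_pos"],M.round(4).tolist(),M.T@(np.array([539.4,-206.9,196])-s["eef_pos"])/25)
E
```

```text
time_s: 18.0
eef_pos: [509.0, -115.8, 221.5]
ee_rot: [-0.0, 0.985, 0.175, 0.0]
force: [1.2, 0.1, -2.3]
grip_width: 0.457
grip_force: 41.1
time_s: 18.8
eef_pos: [533.7, -190.6, 221.0]
ee_rot: [-0.0, 0.984, 0.175, 0.0]
force: [0.1, -0.1, -2.7]
grip_width: 0.455
grip_force: 41.1
[ 533.74673742 -190.61653575  221.02000738] [[0.9385, 0.3454, 0.0001], [0.3454, -0.9385, 0.0001], [0.0001, -0.0001, -1.0]] [-0.0128589   0.68943696  1.00074447]
```

Correct the remaining offset, lower until the shank end is about 5 mm above the rim, and look.

```bash
python3 -m crank '[[[-0.013,0.69,0,0,0,0,30],[0,0,0.4,0,0,0,30],[0,0,0.4,0,0,0,30],[0,0,0.3,0,0,0,30],[0,0,0,0,0,0,30],[0,0,0,0,0,0,30],[0,0,0,0,0,0,30],[0,0,0,0,0,0,30]]]' 40
python3 - <<'E'
from h import *
a=capture("scene");print(sense()["eef_pos"])
cv2.imwrite("pics/c6.png",cv2.resize(a[130:190,215:285],None,fx=10,fy=10,interpolation=cv2.INTER_CUBIC))
p=sense()["eef_pos"]
for z in(127,p[2]-60.5,p[2]-16.3):print(z,(px("scene",[538.74,-205.11,z])-[215,130])*10+4.5)
E
```

```text
time_s: 19.6
eef_pos: [539.6, -207.7, 193.7]
ee_rot: [0.0, 0.985, 0.175, 0.0]
force: [1.2, -0.7, -1.9]
grip_width: 0.462
grip_force: 41.3
[ 539.54017442 -207.74354926  193.61372857]
127 [352.24912625 390.31278892]
133.11372856600318 [349.46452174 372.46102252]
177.31372856600316 [328.71239947 239.16175657]
```

View pics/c6.png

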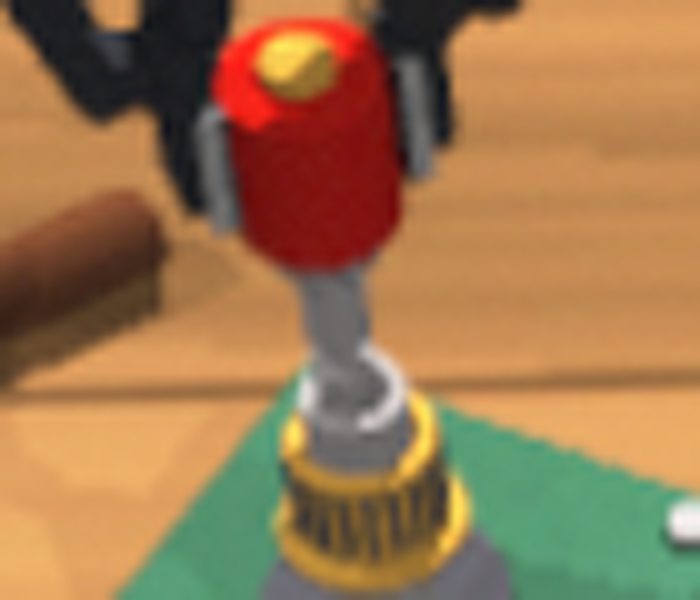

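```bash
python3 -m crank '[[[0.01,-0.03,0,0,0,0,30],[0,0,0,0,0,0,30],[0,0,0.08,0,0,0,30],[0,0,0.08,0,0,0,30],[0,0,0.08,0,0,0,30],[0,0,0.08,0,0,0,30],[0,0,0,0,0,0,30],[0,0,0,0,0,0,30]]]' 40
python3 -c "
from h import *
print(sense()['wrist_torque'])"
```

```text
time_s: 20.45
eef_pos: [539.4, -206.9, 185.2]
ee_rot: [-0.0, 0.985, 0.175, -0.0]
force: [0.4, 0.3, -2.4]
grip_width: 0.457
grip_force: 41.3
[ 0.02762131  0.04323115 -0.02653096]
```

```bash
python3 -m crank '[[[0,0,0.08,0,0,0,30],[0,0,0.08,0,0,0,30],[0,0,0.08,0,0,0,30],[0,0,0,0,0,0,30],[0,0,0,0,0,0,30],[0,0,0,0,0,0,30],[0,0,0,0,0,0,30],[0,0,0,0,0,0,30]]]' 40
python3 -c "
from h import *
print(sense()['wrist_torque'])"
```

```text
time_s: 21.25
eef_pos: [539.5, -206.9, 179.4]
ee_rot: [0.0, 0.985, 0.175, 0.0]
force: [0.1, -0.2, -2.3]
grip_width: 0.456
grip_force: 41.3
[ 0.04259642 -0.06013867 -0.01701466]
```

```bash
python3 -m crank '[[[0,0,0.08,0,0,0,30],[0,0,0.08,0,0,0,30],[0,0,0.08,0,0,0,30],[0,0,0.08,0,0,0,30],[0,0,0,0,0,0,30],[0,0,0,0,0,0,30],[0,0,0,0,0,0,30],[0,0,0,0,0,0,30]]]' 40
python3 -m crank '[[[0,0,0.08,0,0,0,30],[0,0,0.08,0,0,0,30],[0,0,0.08,0,0,0,30],[0,0,0.08,0,0,0,30],[0,0,0,0,0,0,30],[0,0,0,0,0,0,30],[0,0,0,0,0,0,30],[0,0,0,0,0,0,30]]]' 40
```

```text
time_s: 22.05
eef_pos: [539.5, -207.0, 171.4]
ee_rot: [0.0, 0.985, 0.175, 0.0]
force: [0.5, 0.6, -3.1]
grip_width: 0.461
grip_force: 41.3
time_s: 22.85
eef_pos: [539.5, -207.0, 163.4]
ee_rot: [0.0, 0.985, 0.175, 0.0]
force: [0.8, 0.2, -2.6]
grip_width: 0.46
grip_force: 41.3
```

```bash
python3 -m crank '[[[0,0,0.06,0,0,0,30],[0,0,0.06,0,0,0,30],[0,0,0.06,0,0,0,30],[0,0,0.06,0,0,0,30],[0,0,0,0,0,0,30],[0,0,0,0,0,0,30],[0,0,0,0,0,0,30],[0,0,0,0,0,0,30]]]' 40
python3 -m crank '[[[0,0,0.06,0,0,0,30],[0,0,0.06,0,0,0,30],[0,0,0.06,0,0,0,30],[0,0,0.06,0,0,0,30],[0,0,0,0,0,0,30],[0,0,0,0,0,0,30],[0,0,0,0,0,0,30],[0,0,0,0,0,0,30]]]' 40
```

```text
time_s: 23.65
eef_pos: [539.6, -207.0, 157.6]
ee_rot: [0.0, 0.985, 0.175, 0.0]
force: [-0.0, 1.1, 3.7]
grip_width: 0.455
grip_force: 41.7
time_s: 24.45
eef_pos: [539.5, -207.0, 151.4]
ee_rot: [0.0, 0.985, 0.175, 0.0]
force: [-0.6, 0.2, 3.4]
grip_width: 0.459
grip_force: 41.9
```

```bash
python3 -m crank '[[[0,0,0.05,0,0,0,30],[0,0,0.05,0,0,0,30],[0,0,0.05,0,0,0,30],[0,0,0.05,0,0,0,30],[0,0,0,0,0,0,30],[0,0,0,0,0,0,30],[0,0,0,0,0,0,30],[0,0,0,0,0,0,30]]]' 40
python3 -m crank '[[[0,0,0.04,0,0,0,30],[0,0,0,0,0,0,30],[0,0,0.04,0,0,0,30],[0,0,0,0,0,0,30],[0,0,0,0,0,0,30],[0,0,0,0,0,0,30],[0,0,0,0,0,0,30],[0,0,0,0,0,0,30]]]' 40
```

```text
time_s: 25.25
eef_pos: [539.5, -207.0, 146.3]
ee_rot: [0.0, 0.985, 0.175, 0.0]
force: [0.3, -0.1, 2.3]
grip_width: 0.455
grip_force: 41.7
time_s: 26.05
eef_pos: [539.5, -207.0, 144.4]
ee_rot: [0.0, 0.985, 0.175, 0.0]
force: [0.6, -0.4, 4.1]
grip_width: 0.458
grip_force: 42.0
```

```bash
python3 -m crank '[[[0,0,0.04,0,0,0,30],[0,0,0,0,0,0,30],[0,0,0.04,0,0,0,30],[0,0,0,0,0,0,30],[0,0,0,0,0,0,30],[0,0,0,0,0,0,30],[0,0,0,0,0,0,30],[0,0,0,0,0,0,30]]]' 40
python3 -c "
from h import *
a=capture('scene')
cv2.imwrite('pics/c7.png',cv2.resize(a[130:190,215:285],None,fx=10,fy=10,interpolation=cv2.INTER_CUBIC))"
```

```text
time_s: 26.85
eef_pos: [539.6, -207.0, 144.3]
ee_rot: [0.001, 0.985, 0.175, 0.001]
force: [-5.9, 2.7, 17.0]
grip_width: 0.458
grip_force: 43.4
```

View pics/c7.png

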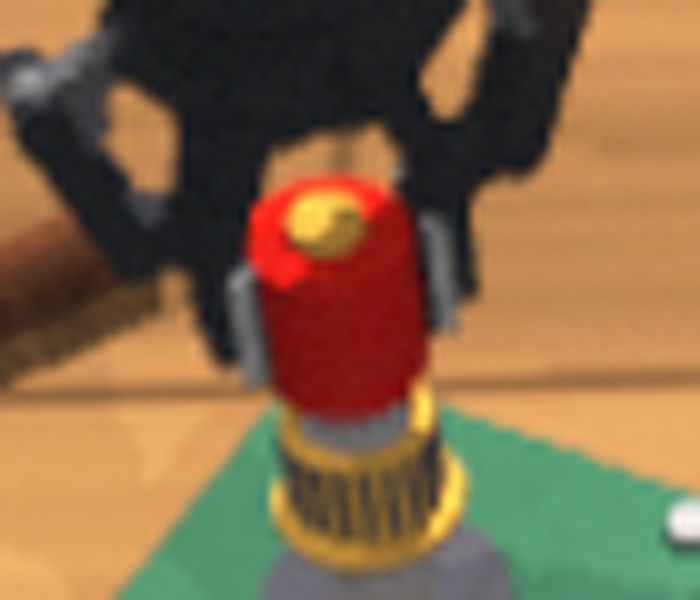

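The collar is against the hard stop (17 N, no more travel) and the flange has moved up about 30 px in the crop, so the sleeve has sprung back. Relax, release, retreat and check.

```bash
python3 -m crank '[[[0,0,-0.04,0,0,0,30],[0,0,0,0,0,0,40],[0,0,0,0,0,0,45],[0,0,0,0,0,0,52],[0,0,0,0,0,0,62],[0,0,0,0,0,0,70],[0,0,0,0,0,0,70],[0,0,0,0,0,0,70]]]' 20
python3 -m crank '[[[0,0,-0.3,0,0,0,70],[0,0,-0.6,0,0,0,70],[0,0,-1,0,0,0,70],[0,0,-1,0,0,0,70],[0,0,-1,0,0,0,70],[0,0,-1,0,0,0,70],[-1,0,0,0,0,0,70],[-1,0,0,0,0,0,70]]]' 20
python3 -m crank '[[[-1,0,0,0,0,0,70],[-1,0,0,0,0,0,70],[-1,0,0,0,0,0,70],[-1,0,0,0,0,0,70],[-1,0,0,0,0,0,70],[0,0,0,0,0,0,70],[0,0,0,0,0,0,70],[0,0,0,0,0,0,70]]]' 20
python3 - <<'E'
from h import *
a=capture('scene');b=capture('top')
o=np.zeros((600,800,3),np.uint8)
o[:,:350]=cv2.resize(a[130:190,215:250+0],(350,600)) if 0 else cv2.resize(a[130:190,230:265],(350,600),interpolation=cv2.INTER_CUBIC)
o[:280,350:798]=cv2.resize(a,(448,280)); o[300:580,350:798]=cv2.resize(b,(448,280))
cv2.imwrite('pics/c8.png',o);print(sense()['force'])
E
```

```text
time_s: 27.7
eef_pos: [539.4, -206.9, 143.2]
ee_rot: [-0.0, 0.985, 0.175, -0.0]
force: [-0.6, -0.2, -0.2]
grip_width: 0.817
grip_force: 0.0
time_s: 28.5
eef_pos: [492.2, -224.2, 266.9]
ee_rot: [0.001, 0.984, 0.176, 0.001]
force: [0.2, -0.9, -0.2]
grip_width: 0.818
grip_force: 0.0
time_s: 29.3
eef_pos: [375.7, -267.0, 266.0]
ee_rot: [0.0, 0.985, 0.175, 0.0]
force: [0.2, -0.1, -0.0]
grip_width: 0.821
grip_force: 0.0
[ 0.45564214 -0.3082801   0.66429085]
```

View pics/c8.png

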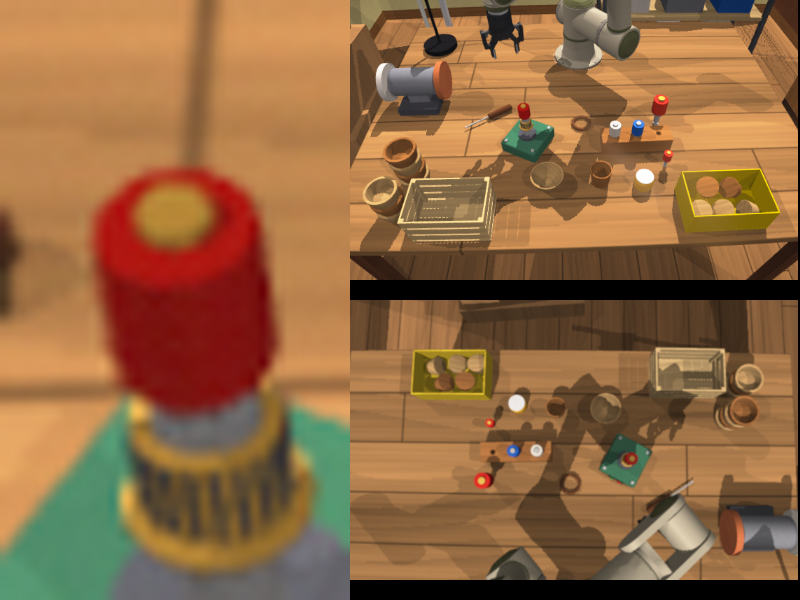

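The drum sits on the coupling with its head at crop (175,212). That is about 2.5 mm up from where it was pressed, which is the allowed ride-up against the lock. The sleeve is up and everything else is where it was.

```bash
python3 -c "
from rig import *
print(finish_job())"
```

```text
the job is handed in; nothing more can be done
None
```

I opened the coupling, pressed the red drum home until the sleeve sprang up and locked it, let go, and handed the job in at about 29 s; the last pictures show the other drums and loose things where they were.

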